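Pull the colorimeter filter for cleaning

TASK

Get the colorimeter's filter plate ready for cleaning. Press the pump cap of the cleaner bottle all the way down and let it spring back up, then lift the meter's flap and leave it standing open, and draw the filter plate (the insert with the flat bar handle) up out of its slot, leaving the round-knobbed blank in its slot. Finish while holding the filter plate in the gripper, upright and still, its lower edge about 12 cm above the round drip dish; do not let go of it, and leave the glassware and the small box where they stand.

Things in the scene. Friction and masses are not known exactly. Their poses are not given: they have to be found in the camera images.
- meter: Grey colorimeter fixed to the bench. Origin on the bench under its filter compartment; x away from the tab side, y left, z up. Casing x -70..130, y -83..83 mm, top z 100; white keypad side at y 84..140, 86 high. Compartment inside x -62..66, y -76..76, deck at z 48. Two deck slots 43 (x) x 8 mm, 32 deep, at x -15, y -35 and +35: one holds the filter plate, the other the blank, either way round.
- flap (a joint): Flap angle in rad: 0 shut (level), grows as the robot-side edge is lifted, stop at 1.75 (just past upright). Starts at 0 to 0.15. A stiff hinge (0.16 N m) keeps it where it is left. The flap is a white panel 134 mm (from hinge) x 160 x 8 mm, 120 g; it covers the compartment.
- flap_tab (a point): Grip point of the flap, mid-thickness in the white tab that sticks out 48 mm past its free edge. Tab 20 mm wide (along the hinge line), 10 mm thick, free air below and beside. The point is 164 mm from the hinge axis, 18 mm from the tab's end, 30 mm from the flap's edge; flap shut, it is 107 mm above the bench, 32 mm clear of the casing. Its axes turn with the flap.
- flap_hinge (a point): Point on the hinge axis at the flap's middle, 106 mm above the bench; the axis runs along the meter's y. The tab moves on a circle about it, up and over towards +x of the meter.
- filter_plate: Filter plate: aluminium, 40 (x) x 5 (y) x 46 mm high, round amber glass window; on top a black flat bar handle 30 (x) x 10 mm (y, the grip width) x 30 mm high. Loose, about 60 g, standing in one slot under the flap, its axes along the meter's. Origin at the middle of its lower edge (16 mm above the bench in the slot), z up.
- filter_handle (a point): Grip point of the filter plate, in its bar handle, 63 mm above its lower edge; the handle's top is 13 mm higher. In the slot it is 79 mm above the bench.
- blank: The blank insert: the same aluminium plate without a window, with a round black knob 14 mm across and 30 mm high. Loose, in the other slot; stays there. Origin at the middle of its lower edge.
- station: Cleaner station fixed to the bench: steel board 115 x 235 x 8 mm. Origin on the bench under its middle. The clear pump bottle (68 mm across) stands at y +65 mm, the white drip dish (96 mm across, rim 24 mm above the bench) is centred at y -60 mm. z up.
- cap (a joint): Travel of the pump cap in m: 0 up, 0.012 fully down. Sprung: starts to move at 2 N, fully down at 8 N, returns by itself.
- cap_top (a point): Centre of the flat top of the pump cap, a white disc 40 mm across, 162 mm above the bench when up; press straight down. A thin spout points from it towards the dish.
- dish (a point): Centre of the drip dish at rim height, 24 mm above the bench.
- reagent: Bystander: stoppered glass reagent bottle, 64 mm across, 120 mm high. Loose. Origin under its centre.
- beaker: Bystander: glass beaker, 68 mm across, 85 mm high. Loose. Origin under its centre.
- stopper_box: Bystander: small wooden box 60 x 45 x 30 mm. Loose. Origin under its centre.

How it is judged:
By the outcome, as a careful person would: the job done as asked, in the order asked, and still so for the second after the job is handed in, while the arm keeps its last pose, push and grip.
It also fails if it takes over 72 s, if anything falls off the work surface, if the arm or the gripper's body presses on something with over 40 N, if the wrist force passes 120 N, or if a joint passes its speed limit or range.

ROBOT

A 6-joint arm with a two-finger parallel gripper is mounted at the origin on the work surface. World frame = base frame: x ahead of the robot, y to its left, z up, the work surface at z = 0. Lengths are in mm, angles in rad, forces in N, time in s.
With the tool pointing down it reaches from about 350 to 775 mm from the base axis. Payload 7.3 kg.
Tool frame: the origin (TCP) lies at the centre of the arm's flange, where the gripper is bolted on; the fingertips stand 178 mm ahead of it and the grasp point (between the pads) lies 159 mm ahead of it; z points along the fingers, y is the direction in which the jaws open and shut (so a half turn about z gives the same grasp; the last joint's range is limited). The gripper opens to 92 mm and grips with 3 to 60 N. Pads are 19 mm wide; open, the fingers measure 130 mm over their backs; the gripper's body (75 mm by 190 mm) begins 47 mm behind the grasp point.
Start: joints at [-1.29, 0.342, 1.524, -0, 1.275, -0.146], TCP at [217.348, -477.899, 404.741] pointing down, gripper open.
Joint ranges: [-2.53, 2.53], [-0.77, 2.02], [0.04, 2.7], [-1, 4.14], [0.28, 2.66], [-3.11, 3.11]. Speed limits (rad/s): [2.57, 2.57, 3.14, 3.14, 3.14, 3.14].

INTERFACE

Orientations are given as [roll, pitch, yaw] about the fixed x, y, z axes, in that order (R = Rz(yaw) Ry(pitch) Rx(roll)).
In Python, from plant import get_obs, capture, close_job gives the robot as it stands. The module is installed in compiled form; this text tells all that it offers.
- The arm moves only by the shell command python3 -m pendant 'ROWS'. ROWS is JSON, a list of rows, each a list of 3 entries, a list of its own where there are three numbers: the shift along the tool's x, y, z in m, then the turn, a rotation vector about the tool's x, y, z in rad, then the finger opening in m, from 0 to 0.0918. In form: [[[tx, ty, tz], [wx, wy, wz], fingers], ...]. A call has 1 to 10 rows; each row is the pose to reach, as a shift and turn from the pose commanded when the call began, along the tool's axes at that moment; what a row does not reach only later rows make up. A row lasts 1/12 s, in which the tool goes at most 41.7 mm and 7.16 degrees, less where a joint would pass 70% of its speed; a pose out of reach is approached as far as the arm can. A call with a gripper value outside its range is refused whole. The fingers move at their own pace and stop on an object; the grip force is fixed at half the most. Time passes only in rows, so rows that repeat a pose let the fingers close. It gives the time, the measured TCP pose, the force and the opening at its end, in the units of the state.
- get_obs(): the state, without advancing time (a new reading comes with each control period).
- capture(name): name is "scene" or "side" or "wrist"; returns a dict with "color" (480x640x3 uint8, red, green, blue), "mtx" (3x3 intrinsics, pixels), "rvec" (rotation vector, rad) and "tvec" (3), from world to camera coordinates, as OpenCV has them. Camera axes: x right, y down, z forward; pixel columns grow to the right and rows downward; lengths in mm; the calibration is good to about 2 mm. A picture is of the moment at which its call begins. There is no depth.
- close_job(): hands the job in, once; it reports no verdict.
The state is a dict: "time": time; "joint_positions": joint angles; "dq": joint speeds; "tau": joint torques, N m; "tool_pos": TCP position; "tcp_rot": TCP orientation; "contact_force": force on the tool from outside, world axes, zero at the start; "moment": the same for the moment, N m; "grip_width": finger opening in mm.
Only numpy, scipy, OpenCV 4.12 (cv2) and the standard library are available. Lean on these libraries where they do the work, as an engineer would, in place of code of your own. Each camera call takes 0.05 s, during which the arm holds its last target. There are 200 camera calls.

## Working session

There is one attempt and no reset: what is moved stays moved. The work goes in short steps, Python scripts to look and compute and a shell command to move; the robot and the scene stay as the last step left them, time stands still between calls to the robot, and variables do not carry over. Pictures are saved under pics/ and viewed, about 8 in all and at most 12, crops included, and the job is handed in when it is done.

```bash
mkdir -p pics
cat > h.py <<'E'
import numpy as np, cv2
from plant import get_obs, capture, close_job
from scipy.spatial.transform import Rotation as R
def ray(c,u,v):
    Rm=cv2.Rodrigues(np.array(c["rvec"],float))[0]; t=np.array(c["tvec"],float).ravel()
    p=cv2.undistortPoints(np.array([[[u,v]]],float),np.array(c["mtx"],float),None).ravel()
    return -Rm.T@t, Rm.T@np.array([p[0],p[1],1.])
def onz(c,u,v,z):
    o,d=ray(c,u,v); return o+d*(z-o[2])/d[2]
def proj(c,P):
    return cv2.projectPoints(np.array(P,float).reshape(-1,1,3),np.array(c["rvec"],float),np.array(c["tvec"],float),np.array(c["mtx"],float),None)[0].reshape(-1,2)
def save(c,n): cv2.imwrite("pics/"+n,c["color"][:,:,::-1])
def tool():
    o=get_obs(); return np.array(o["tool_pos"],float), R.from_euler("xyz",o["tcp_rot"])
def rel(target,rot=None):
    "shift (m) in tool axes to a TCP target (mm), and rotvec"
    p,r=tool(); s=r.inv().apply(np.array(target)-p)/1000
    return s.round(4), None if rot is None else (r.inv()*rot).as_rotvec().round(4)
E
python3 - <<'E'
from h import *
import pickle
D={}
for n in("scene","side"):
    c=capture(n); save(c,n+"0.png"); D[n]=c; print(n,ray(c,320,240))
pickle.dump(D,open("c0.pkl","wb"))
print(get_obs())
E
```

```text
scene (array([ 1021.41363561, -1017.35948252,   840.55513158]), array([-0.40872393,  0.74058597, -0.53338278]))
side (array([-179.75671721,  830.522613  ,  875.80226042]), array([ 0.49711518, -0.63336828, -0.59311198]))
{'time': 0.1, 'joint_positions': array([-1.29001859e+00,  3.42646607e-01,  1.52491814e+00,  1.84653990e-05,
        1.27540516e+00, -1.46008274e-01]), 'dq': array([-0.00025778, -0.00077676, -0.00214018, -0.00100372,  0.0012398 ,
       -0.00082167]), 'tau': array([ 2.97969935e-03, -4.31999695e+01, -2.44695836e+01,  7.19019002e-02,
        5.25513757e-02, -4.12522070e-05]), 'tool_pos': array([ 217.30710376, -477.78235931,  404.11880534]), 'tcp_rot': array([-3.14023262e+00, -2.17847441e-04,  4.26780472e-01]), 'contact_force': array([-0.63703599,  0.03349325, -0.68072941]), 'moment': array([-0.00203253,  0.01047367, -0.00265568]), 'grip_width': 91.71211838170677}
```

View pics/scene0.png

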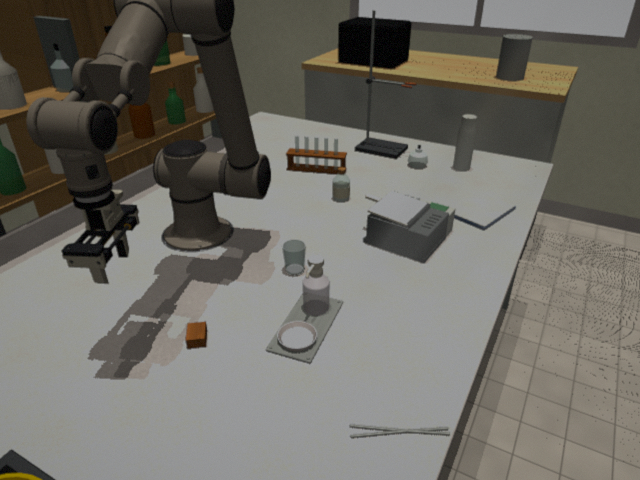

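View pics/side0.png

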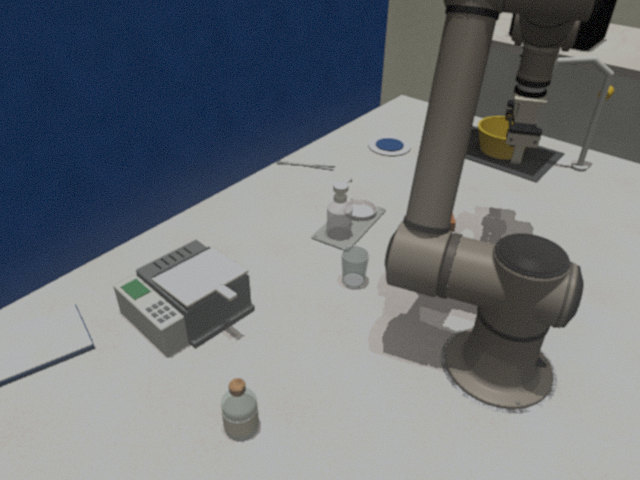

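Scene: the station is at about (305,328), the cap at (316,261), the dish at (297,336) and the meter at (408,225). Side: the tab is at (228,293), the cap at (342,187), the dish at (360,211) and the meter at (195,290). I'll look at enlarged crops next.

Run:
```python
from h import *
import pickle
D=pickle.load(open("c0.pkl","rb"))
def cr(n,x,y,w,h,W,H): return cv2.resize(D[n]["color"][y:y+h,x:x+w],(W,H),interpolation=cv2.INTER_CUBIC)
a=cr("side",110,230,160,120,400,300)  # 2.5x
b=cr("scene",355,180,100,75,400,300)  # 4x
c=cr("side",300,165,100,75,400,300)  #4x
d=cr("scene",255,250,100,120,250,300)  #2.5x
d=np.pad(d,((0,0),(0,150),(0,0)))
m=np.vstack([np.hstack([a,b]),np.hstack([c,d])]); cv2.imwrite("pics/m1.png",m[:,:,::-1])
S,T=D["scene"],D["side"]
def tri(p,q):
    o1,d1=ray(S,*p);o2,d2=ray(T,*q)
    A=np.c_[d1,-d2]; x=np.linalg.lstsq(A,o2-o1,rcond=None)[0]
    P,Q=o1+x[0]*d1,o2+x[1]*d2; return ((P+Q)/2).round(1),np.linalg.norm(P-Q).round(1)
print("cap",onz(S,316,261,162),onz(T,342,185,162),tri((316,261),(342,185)))
print("dish",onz(S,297,335,24),onz(T,361,210,24))
print("tab",onz(T,228,293,110))
print("beaker",onz(S,294,268,0),onz(T,354,284,0),"reagent",onz(T,241,434,0),"box",onz(S,197,340,15))
```

```text
cap [ 538.70486596 -163.17720306  162.        ] [ 524.0846712  -152.71069589  162.        ] (array([ 532.4, -158.6,  156.7]), np.float64(6.6))
dish [ 551.29182282 -280.72238631   24.        ] [ 535.10176267 -266.54324016   24.        ]
tab [492.06583554 280.9201053  110.        ]
beaker [384.31315267 -21.45580694   0.        ] [ 3.77402053e+02 -1.71748840e+01  1.13686838e-13] reagent [291.59556975 450.88381448   0.        ] box [ 346.07075908 -400.96214632   15.        ]
```

View pics/m1.png

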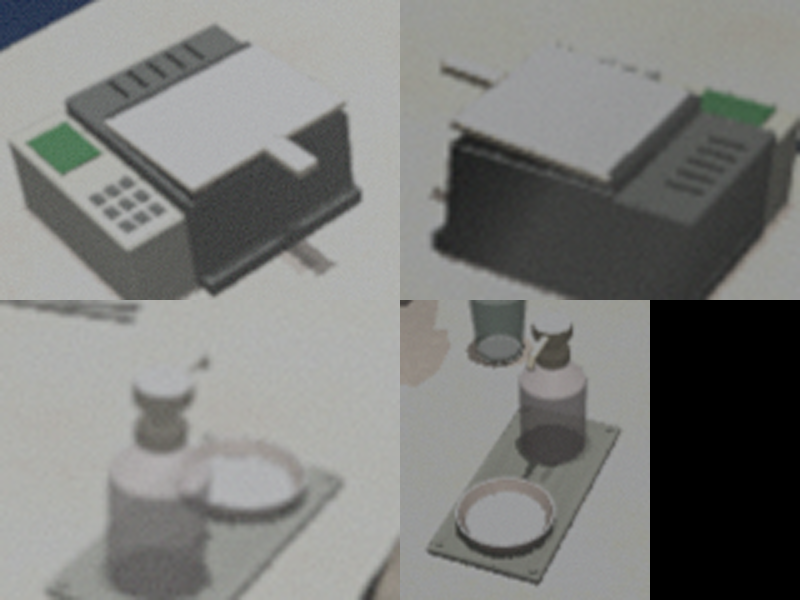

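The crops show the flap slightly raised. Its side corners are at (188,306), (248,271), (152,279) and (210,248), and the tab end is at (232,296). Casing rear corners in scene are (427.5,235.5) and (447.5,212).

Run:
```python
from h import *
import pickle
D=pickle.load(open("c0.pkl","rb"));S,T=D["scene"],D["side"]
def tri(p,q):
    o1,d1=ray(S,*p);o2,d2=ray(T,*q)
    x=np.linalg.lstsq(np.c_[d1,-d2],o2-o1,rcond=None)[0]
    P,Q=o1+x[0]*d1,o2+x[1]*d2; return ((P+Q)/2).round(1),np.linalg.norm(P-Q).round(1)
print("cap",tri((315.8,259),(341.2,184.5)),onz(S,315.8,259,162),onz(T,341.2,184.5,162))
print("dish",tri((296.6,333),(361.2,208.7)),onz(S,296.6,333,24),onz(T,361.2,208.7,24))
print("rearR",tri((427.5,235.5),(196,240)),onz(S,427.5,235.5,100),onz(T,196,240,100))
print("rearL",tri((447.5,212),(137,270)),onz(S,447.5,212,100),onz(T,137,270,100))
print("freeR",tri((368,211.2),(248,271.2)))
print("freeL side z110..125",onz(T,188,306,110),onz(T,188,306,120))
print("tab end",tri((365.5,197),(232,296)), onz(T,232,296,115))
print("hingeR",tri((408,228),(210,248)))
for p in((194,346),(254,308)): print("foot",onz(T,*p,0))
```

```text
cap (array([ 531.1, -155. ,  160.1]), np.float64(4.4)) [ 534.11954163 -155.95462778  162.        ] [ 527.15458108 -153.38459017  162.        ]
dish (array([ 543.1, -274.4,   21.4]), np.float64(5.4)) [ 546.91509667 -275.2977242    24.        ] [ 538.59380159 -272.45472554   24.        ]
rearR (array([707.5, 186.7,  92.8]), np.float64(4.5)) [711.81305015 177.76902092 100.        ] [696.58239082 192.39414717 100.        ]
rearL (array([718.9, 347. ,  94.7]), np.float64(3.9)) [721.97955153 340.08317679 100.        ] [710.17570198 350.04537038 100.        ]
freeR (array([511.2, 206. , 111.9]), np.float64(4.6))
freeL side z110..125 [525.27960457 359.64230121 110.        ] [516.07309843 365.79115107 120.        ]
tab end (array([471.4, 285.7, 116.1]), np.float64(4.4)) [474.68987631 285.60358578 115.        ]
hingeR (array([648.2, 191.8,  99.4]), np.float64(0.1))
foot [521.11702466 364.51369443   0.        ]
foot [505.0716178  199.27546961   0.        ]
```

Both views agree to about 5 mm. The estimates are cap (531,-155), dish (543,-274) and meter origin about (584,277) with yaw about -0.08. I'll move over the cap now.

Run:
```python
from h import *
print(rel([531,-155,400]))
```

```text
(array([ 0.4192, -0.164 ,  0.0044]), None)
```

```bash
python3 -m pendant '[[[0.03,-0.012,0.004],[0,0,0],0],[[0.07,-0.027,0.004],[0,0,0],0],[[0.11,-0.043,0.004],[0,0,0],0],[[0.15,-0.058,0.004],[0,0,0],0],[[0.19,-0.074,0.004],[0,0,0],0],[[0.23,-0.09,0.004],[0,0,0],0],[[0.26,-0.1,0.004],[0,0,0],0],[[0.29,-0.112,0.004],[0,0,0],0],[[0.32,-0.124,0.004],[0,0,0],0],[[0.34,-0.132,0.004],[0,0,0],0]]'
python3 - <<'E'
from h import *
c=capture("wrist"); save(c,"w1.png"); import pickle; pickle.dump(c,open("w1.pkl","wb"))
print(rel([531,-155,400]),proj(c,[[531,-155,162],[543,-274,24]]))
E
```

```text
time: 0.93
tool_pos: [473.7, -214.6, 400.4]
tcp_rot: [-3.141, -0.0, 0.429]
contact_force: [-0.7, -0.7, 0.2]
grip_width: 29.8
(array([ 0.075 , -0.0294,  0.0005]), None) [[259.20110236 115.68543214]
 [413.34486924 157.91623102]]
```

View pics/w1.png

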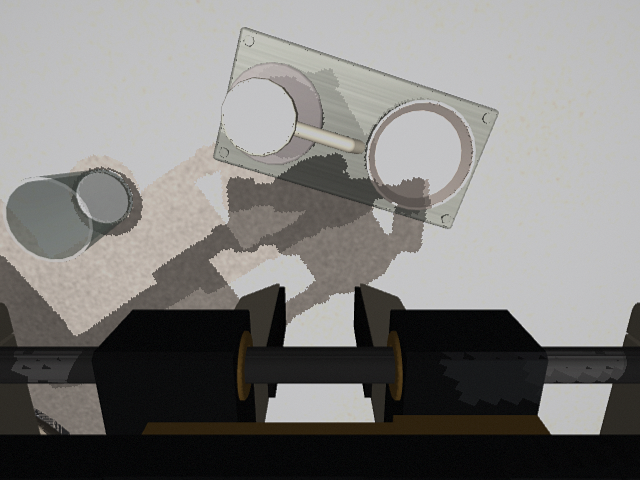

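Wrist view: the cap disc is centred at (259,117), against a predicted (259,116). The dish rim is centred at about (420,155). The beaker is at (50,218), well clear.

Run:
```python
from h import *
import pickle
c=pickle.load(open("w1.pkl","rb"))
a=onz(c,259,117,162);d=onz(c,420,155,24);e=onz(c,297,117,162);print(a,d,np.linalg.norm((a-d)[:2]),"rad",np.linalg.norm(a-e))
print(rel([a[0],a[1],400]))
```

```text
[ 530.34773025 -155.14948717  162.        ] [ 547.61840153 -278.07235751   24.        ] 124.13020639001401 rad 19.76197135031583
(array([ 0.0744, -0.0296,  0.0005]), None)
```

```bash
python3 -m pendant '[[[0.03,-0.012,0],[0,0,0],0],[[0.06,-0.024,0],[0,0,0],0],[[0.0744,-0.0296,0],[0,0,0],0],[[0.0744,-0.0296,0.02],[0,0,0],0],[[0.0744,-0.0296,0.04],[0,0,0],0],[[0.0744,-0.0296,0.055],[0,0,0],0],[[0.0744,-0.0296,0.055],[0,0,0],0]]'
python3 -m pendant '[[[0,0,0.004],[0,0,0],0],[[0,0,0.008],[0,0,0],0],[[0,0,0.012],[0,0,0],0],[[0,0,0.013],[0,0,0],0],[[0,0,0.013],[0,0,0],0]]'
```

```text
time: 1.57
tool_pos: [526.8, -158.9, 342.2]
tcp_rot: [-3.136, 0.005, 0.427]
contact_force: [-0.5, 0.6, 0.3]
grip_width: 0.2
time: 1.98
tool_pos: [527.8, -159.5, 333.5]
tcp_rot: [3.14, -0.001, 0.427]
contact_force: [-1.2, 0.2, 4.8]
grip_width: 0.6
```

```bash
python3 -m pendant '[[[0,0,0.003],[0,0,0],0],[[0,0,0.006],[0,0,0],0],[[0,0,0.007],[0,0,0],0],[[0,0,0.007],[0,0,0],0],[[0,0,0.007],[0,0,0],0]]'
```

```text
time: 2.4
tool_pos: [527.7, -159.4, 328.1]
tcp_rot: [3.139, -0.002, 0.427]
contact_force: [-5.4, 0.1, 15.0]
grip_width: 0.1
```

```bash
python3 -m pendant '[[[0,0,-0.01],[0,0,0],0],[[0,0,-0.03],[0,0,0],0],[[0,0,-0.06],[0,0,0],0],[[0,0,-0.092],[0,0,0],0],[[0,0,-0.092],[0,0,0],0]]'
python3 - <<'E'
from h import *
c=capture("side"); save(c,"s2.png"); crop=c["color"][165:240,300:400]
cv2.imwrite("pics/s2c.png",cv2.resize(crop,(400,300))[:,:,::-1])
psi=-0.08
print(rel([405,285,420],R.from_euler("xyz",[np.pi,0,psi])))
E
```

```text
time: 2.82
tool_pos: [528.4, -159.6, 424.4]
tcp_rot: [3.133, -0.008, 0.427]
contact_force: [0.7, -0.4, -0.2]
grip_width: 0.4
(array([ 0.0719, -0.4555, -0.0009]), array([ 0.0047, -0.0067,  0.5068]))
```

```bash
python3 -m pendant '[[[0.004,-0.025,0],[0,0,0.04],0.05],[[0.01,-0.06,0],[0,0,0.09],0.05],[[0.016,-0.1,0],[0,0,0.15],0.05],[[0.022,-0.14,0],[0,0,0.2],0.05],[[0.029,-0.18,0],[0,0,0.25],0.05],[[0.035,-0.22,0],[0,0,0.3],0.05],[[0.041,-0.26,0],[0,0,0.35],0.05],[[0.047,-0.3,0],[0,0,0.4],0.05],[[0.053,-0.34,0],[0,0,0.45],0.05],[[0.06,-0.38,0],[0,0,0.507],0.05]]'
python3 -m pendant '[[[0.006,-0.038,0],[0,0,0],0.05],[[0.01,-0.064,0],[0,0,0],0.05],[[0.0118,-0.0755,0],[0,0,0],0.05],[[0.0118,-0.0755,0],[0,0,0],0.05]]'
python3 - <<'E'
from h import *
c=capture("wrist"); save(c,"w2.png"); import pickle; pickle.dump(c,open("w2.pkl","wb"))
print(get_obs()["tool_pos"],get_obs()["joint_positions"])
E
```

```text
time: 3.7
tool_pos: [423.8, 213.1, 417.0]
tcp_rot: [3.141, 0.001, -0.083]
contact_force: [1.0, -0.2, -0.3]
grip_width: 50.0
time: 4.03
tool_pos: [442.8, 287.6, 416.5]
tcp_rot: [3.141, 0.001, -0.077]
contact_force: [0.1, -1.1, -0.1]
grip_width: 50.4
[442.7031617  286.18048304 416.63001587] [ 4.28549342e-01  3.37291490e-01  1.49728987e+00 -4.80638901e-04
  1.30894779e+00  2.07794031e+00]
```

View pics/w2.png

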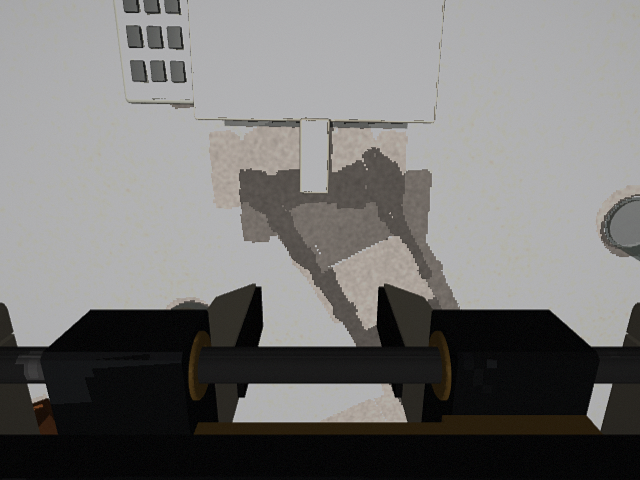

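Wrist view: the tab's end is centred at (314,192), with its base at (315,120). The flap's free edge runs from (195,118) to (436,122).

Run:
```python
from h import *
import pickle
c=pickle.load(open("w2.pkl","rb"))
for z in(110,115,120,125):
    L,Rr,t,b=[onz(c,*p,z) for p in((195,118),(436,122),(314,192),(315,120))]
    y=L-Rr; print(z,"width",np.linalg.norm(y),"yaw",-np.arctan2(y[0],y[1]),"tablen",np.linalg.norm(t-b),"mid",(L+Rr)/2,"end",t, "W", np.linalg.norm(onz(c,301,192,z)-onz(c,327.5,192,z)))
```

```text
110 width 164.59597263662485 yaw -0.09447899768892541 tablen 49.92821502970475 mid [515.45128221 282.67837616 110.        ] end [465.79602931 287.97622597 110.        ] W 19.099746867876657
115 width 161.7294085379054 yaw -0.09447899768892536 tablen 49.05867717635 mid [515.61284535 282.63084478 115.        ] end [466.82237646 287.83642851 115.        ] W 18.76711024385089
120 width 158.8628444391861 yaw -0.09447899768892562 tablen 48.189139322995196 mid [515.77440849 282.5833134  120.        ] end [467.8487236  287.69663104 120.        ] W 18.434473619825116
125 width 155.99628034046657 yaw -0.09447899768892562 tablen 47.31960146964039 mid [515.93597162 282.53578202 125.        ] end [468.87507075 287.55683358 125.        ] W 18.101836995799406
```

```bash
cat >> h.py <<'E'
psi=-0.094; H=np.array([649,270,107.]); Xm=np.array([np.cos(psi),np.sin(psi),0]); Z=np.array([0,0,1.])
def rot(a): return R.from_euler("z",psi)*R.from_euler("y",-a)*R.from_euler("x",np.pi)
def tabp(th): return H+164*(-np.cos(th)*Xm+np.sin(th)*Z)
def tcp(th,a,back=0): return tabp(th)-(159+back)*rot(a).apply([0,0,1])
E
python3 - <<'E'
from h import *
print(tabp(.06),tcp(.06,.7),tcp(.06,.7,45)); print(rel(tcp(.06,.7,45),rot(.7)))
E
```

```text
[486.01782725 285.36560776 116.83409706] [384.03942031 294.97991204 238.44400484] [355.17760702 297.70094155 272.86190327]
(array([-0.0879, -0.0048,  0.1439]), array([-0.0041,  0.7014,  0.0154]))
```

```bash
python3 -m pendant '[[[-0.02,0,0.01],[0,0.1,0.015],0.05],[[-0.04,0,0.03],[0,0.2,0.015],0.05],[[-0.06,-0.002,0.05],[0,0.3,0.015],0.05],[[-0.075,-0.003,0.075],[0,0.4,0.015],0.05],[[-0.084,-0.004,0.1],[0,0.5,0.015],0.05],[[-0.088,-0.005,0.125],[0,0.6,0.015],0.05],[[-0.088,-0.005,0.144],[0,0.7,0.015],0.05],[[-0.088,-0.005,0.144],[0,0.7,0.015],0.05],[[-0.088,-0.005,0.144],[0,0.7,0.015],0.05]]'
python3 - <<'E'
from h import *
c=capture("wrist"); save(c,"w3.png")
print(get_obs()["joint_positions"],rel(tcp(.06,.7),rot(.7)),proj(c,[tabp(.06)]))
E
```

```text
time: 4.83
tool_pos: [370.2, 293.8, 297.8]
tcp_rot: [3.137, -0.658, -0.082]
contact_force: [-0.3, 0.2, -0.4]
grip_width: 50.1
[ 0.62830361  0.32628142  1.99600879 -0.99595725  0.501385    3.10363536] (array([-0.0265, -0.0024,  0.0556]), array([-0.0032,  0.0394,  0.0088])) [[312.67376385 305.15389493]]
```

View pics/w3.png

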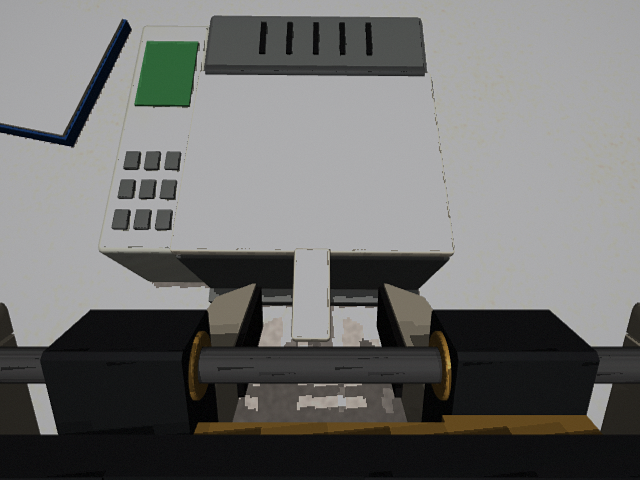

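The tab is centred between the fingers at column 311. Joints 4 and 6 are at their range limits at this tilt, so I'll use a milder tilt of 0.4.

Run:
```python
from h import *
print(rel(tcp(.06,.4,40),rot(.4)))
```

```text
(array([ 0.031 , -0.002 ,  0.0222]), array([-0.0018, -0.2606,  0.0092]))
```

```bash
python3 -m pendant '[[[0.01,-0.001,0.006],[0,-0.1,0.009],0.05],[[0.02,-0.002,0.012],[0,-0.2,0.009],0.05],[[0.031,-0.002,0.022],[0,-0.26,0.009],0.05],[[0.031,-0.002,0.022],[0,-0.26,0.009],0.05]]'
python3 - <<'E'
from h import *
print(get_obs()["joint_positions"],rel(tcp(.06,.4),rot(.4)))
E
```

```text
time: 5.22
tool_pos: [410.4, 293.2, 301.8]
tcp_rot: [-3.136, -0.4, -0.094]
contact_force: [0.0, -0.0, 0.2]
grip_width: 50.4
[ 0.53084622  0.3669622   1.84588147 -0.38780002  0.63231779  2.47528986] (array([-0.002 ,  0.0009,  0.041 ]), array([-0.005 ,  0.0005, -0.0004]))
```

```bash
python3 -m pendant '[[[-0.002,0.001,0.015],[0,0,0],0.05],[[-0.002,0.001,0.03],[0,0,0],0.05],[[-0.002,0.001,0.041],[0,0,0],0.05],[[-0.002,0.001,0.041],[0,0,0],0.05],[[-0.002,0.001,0.041],[0,0,0],0],[[-0.002,0.001,0.041],[0,0,0],0],[[-0.002,0.001,0.041],[0,0,0],0],[[-0.002,0.001,0.041],[0,0,0],0],[[-0.002,0.001,0.041],[0,0,0],0]]'
python3 - <<'E'
from h import *
p,r=tool(); a0=-(get_obs()["tcp_rot"][1]); th0=.06; g=p+159*r.apply([0,0,1]); print(g,a0,get_obs()["moment"])
base=tcp(th0,a0)
for k in range(1,11):
    th=th0+.08*k; a=a0-.08*k
    print(th,(rot(a0).inv().apply(tcp(th,a)-base)/1000).round(4))
E
```

```text
time: 5.97
tool_pos: [422.5, 292.2, 262.6]
tcp_rot: [-3.137, -0.402, -0.092]
contact_force: [-1.0, 8.5, -0.0]
grip_width: 21.1
[484.552292   287.10319825 116.29576486] 0.4022779550554272 [1.5214776  0.38176674 0.64574515]
0.14 [ 0.019 -0.    -0.011]
0.22 [ 0.0389  0.     -0.0204]
0.3 [ 0.0594  0.     -0.0282]
0.38 [ 0.0805  0.     -0.0344]
0.46 [ 0.102   0.     -0.0388]
0.54 [ 0.1238  0.     -0.0415]
0.6200000000000001 [ 0.1457  0.     -0.0425]
0.7 [ 0.1677 -0.     -0.0417]
0.78 [ 0.1895  0.     -0.0392]
0.8600000000000001 [ 0.211   0.     -0.0349]
```

```bash
python3 -m pendant '[[[0.009,-0.001,-0.006],[0,-0.04,0],0],[[0.019,-0.001,-0.011],[0,-0.08,0],0],[[0.0389,-0.001,-0.0204],[0,-0.16,0],0],[[0.0594,-0.001,-0.0282],[0,-0.24,0],0],[[0.0805,-0.001,-0.0344],[0,-0.32,0],0],[[0.102,-0.001,-0.0388],[0,-0.4,0],0],[[0.1238,-0.001,-0.0415],[0,-0.48,0],0],[[0.1238,-0.001,-0.0415],[0,-0.48,0],0]]'
python3 - <<'E'
from h import *
p,r=tool(); g=p+159*r.apply([0,0,1]); d=g-H; print(g,np.arctan2(d[2],-d@Xm),np.linalg.norm(d),get_obs()["joint_positions"])
a0=-(get_obs()["tcp_rot"][1]); th0=.54; base=tcp(th0,a0)
for k in range(1,9):
    th=th0+.1*k; a=a0-.1*min(k,4)
    print(round(th,2),round(a-a0,2),(rot(a0).inv().apply(tcp(th,a)-base)/1000).round(4))
E
```

```text
time: 6.63
tool_pos: [521.6, 283.7, 350.8]
tcp_rot: [-3.136, 0.084, -0.092]
contact_force: [-8.3, 2.6, 6.1]
grip_width: 19.6
[508.39122001 285.77732254 192.39275838] 0.5430733524472974 165.2624461341364 [0.35926114 0.52885998 1.37929277 0.04293088 1.30671155 2.00977222]
0.64 -0.1 [ 0.0238 -0.     -0.0135]
0.74 -0.2 [ 0.0489 -0.     -0.0246]
0.84 -0.3 [ 0.0749 -0.     -0.0332]
0.94 -0.4 [ 0.1017 -0.     -0.0391]
1.04 -0.4 [ 0.1146 -0.     -0.0492]
1.14 -0.4 [ 0.1284 -0.     -0.058 ]
1.24 -0.4 [ 0.1431 -0.     -0.0653]
1.34 -0.4 [ 0.1584 -0.     -0.0711]
```

```bash
python3 -m pendant '[[[0.0238,-0.001,-0.0135],[0,-0.1,0],0],[[0.0489,-0.001,-0.0246],[0,-0.2,0],0],[[0.0749,-0.001,-0.0332],[0,-0.3,0],0],[[0.1017,-0.001,-0.0391],[0,-0.4,0],0],[[0.1017,-0.001,-0.0391],[0,-0.4,0],0],[[0.1017,-0.001,-0.0391],[0,-0.4,0],0.045],[[0.1017,-0.001,-0.0391],[0,-0.4,0],0.045],[[0.1017,-0.001,-0.0391],[0,-0.4,0],0.045]]'
python3 - <<'E'
from h import *
p,r=tool(); g=p+159*r.apply([0,0,1]); d=g-H; th=np.arctan2(d[2],-d@Xm);print(g,th,np.linalg.norm(d),get_obs()["joint_positions"])
a0=-(get_obs()["tcp_rot"][1]); base=tcp(th,a0)
for k in range(1,8):
    a=a0+.1*k
    print(k,(rot(a0).inv().apply(tcp(th,a)-base)/1000).round(4))
E
```

```text
time: 7.3
tool_pos: [623.9, 275.3, 379.3]
tcp_rot: [-3.139, 0.478, -0.09]
contact_force: [-0.1, 0.5, -0.6]
grip_width: 34.7
[551.10387305 282.37785348 238.12003726] 0.9259020807503029 164.10157555338134 [0.26923908 0.79096487 0.85583673 0.17738041 1.94026035 1.95714687]
1 [-0.0159  0.      0.0008]
2 [-0.0316  0.      0.0032]
3 [-0.047   0.      0.0071]
4 [-0.0619  0.      0.0126]
5 [-0.0762  0.      0.0195]
6 [-0.0898  0.      0.0278]
7 [-0.1024  0.      0.0374]
```

```bash
python3 -m pendant '[[[0,0,0],[0,0,0],0.045],[[-0.0159,0,0.0008],[0,0.1,0],0.045],[[-0.0316,0,0.0032],[0,0.2,0],0.045],[[-0.047,0,0.0071],[0,0.3,0],0.045],[[-0.0619,0,0.0126],[0,0.4,0],0.045],[[-0.0762,0,0.0195],[0,0.5,0],0.045],[[-0.0898,0,0.0278],[0,0.6,0],0.045],[[-0.1024,0,0.0374],[0,0.7,0],0.045],[[-0.1024,0,0.0374],[0,0.7,0],0.045]]'
python3 -m pendant '[[[0,0,0],[0,0,0],0],[[0,0,0],[0,0,0],0],[[0,0,0],[0,0,0],0],[[0,0,0],[0,0,0],0],[[0,0,0],[0,0,0],0]]'
python3 - <<'E'
from h import *
p,r=tool(); g=p+159*r.apply([0,0,1]); d=g-H; th=np.arctan2(d[2],-d@Xm);print(g,th,np.linalg.norm(d),get_obs()["joint_positions"])
a0=-(get_obs()["tcp_rot"][1]); base=tcp(th,a0)
for k in range(1,9):
    a=a0-.09*k
    print(th+.09*k,(rot(a0).inv().apply(tcp(th+.09*k,a)-base)/1000).round(4))
E
```

```text
time: 8.05
tool_pos: [512.6, 285.4, 393.8]
tcp_rot: [-3.139, -0.223, -0.089]
contact_force: [-1.0, -0.2, 0.7]
grip_width: 44.9
time: 8.47
tool_pos: [517.4, 284.6, 393.2]
tcp_rot: [-3.139, -0.22, -0.093]
contact_force: [1.3, -0.8, -1.1]
grip_width: 19.8
[552.10388597 281.77996083 238.09087531] 0.9309380419859449 163.4394137897339 [ 0.39714268  0.4273928   1.4349198  -0.11401138  1.08551831  2.10382592]
1.0209380419859448 [ 0.028   0.     -0.0048]
1.110938041985945 [ 0.0564  0.     -0.007 ]
1.2009380419859448 [ 0.0848  0.     -0.0066]
1.2909380419859449 [ 0.1131  0.     -0.0037]
1.380938041985945 [0.141  0.     0.0017]
1.4709380419859448 [0.1683 0.     0.0096]
1.5609380419859449 [0.1947 0.     0.0199]
1.650938041985945 [ 0.2202 -0.      0.0326]
```

```bash
python3 -m pendant '[[[0.013,0,-0.0025],[0,-0.045,0],0],[[0.028,0,-0.0048],[0,-0.09,0],0],[[0.0564,0,-0.007],[0,-0.18,0],0],[[0.0848,0,-0.0066],[0,-0.27,0],0],[[0.1131,0,-0.0037],[0,-0.36,0],0],[[0.141,0,0.0017],[0,-0.45,0],0],[[0.1683,0,0.0096],[0,-0.54,0],0],[[0.1683,0,0.0096],[0,-0.54,0],0]]'
python3 - <<'E'
from h import *
p,r=tool(); g=p+159*r.apply([0,0,1]); d=g-H; th=np.arctan2(d[2],-d@Xm);print(g,th,np.linalg.norm(d),get_obs()["joint_positions"])
a0=-(get_obs()["tcp_rot"][1]); base=tcp(th,a0)
for k in range(1,4):
  print(th+.07*k,(rot(a0).inv().apply(tcp(th+.07*k,a0-.07*k)-base)/1000).round(4))
E
```

```text
time: 9.13
tool_pos: [687.1, 268.7, 416.3]
tcp_rot: [-3.137, 0.328, -0.091]
contact_force: [-0.9, -0.4, -6.7]
grip_width: 19.8
[636.1025677  274.05511708 265.83269786] 1.48774853860008 159.40706899076343 [0.2476744  0.88586173 0.54791516 0.12378083 2.0144099  1.94644876]
1.55774853860008 [ 0.0218 -0.     -0.0038]
1.62774853860008 [ 0.0438 -0.     -0.0061]
1.69774853860008 [ 0.0659  0.     -0.0069]
```

```bash
python3 -m pendant '[[[0.011,0,-0.002],[0,-0.035,0],0],[[0.0218,0,-0.0038],[0,-0.07,0],0],[[0.033,0,-0.005],[0,-0.105,0],0],[[0.0438,0,-0.0061],[0,-0.14,0],0],[[0.0438,0,-0.0061],[0,-0.14,0],0],[[0.0438,0,-0.0061],[0,-0.14,0],0.045],[[0.0438,0,-0.0061],[0,-0.14,0],0.045],[[0.0438,0,-0.0061],[0,-0.14,0],0.045],[[0.0438,0,-0.0061],[0,-0.14,0],0.045]]'
python3 - <<'E'
from h import *
p,r=tool(); g=p+159*r.apply([0,0,1]); d=g-H; th=np.arctan2(d[2],-d@Xm);print(g,th,np.linalg.norm(d),get_obs()["joint_positions"])
tgt=np.array([560,279,470.]); print(rel(tgt,rot(0)))
E
```

```text
time: 9.88
tool_pos: [724.7, 265.8, 415.2]
tcp_rot: [-3.138, 0.457, -0.089]
contact_force: [0.3, -0.1, 0.3]
grip_width: 41.7
[654.85650346 272.65647345 272.52998659] 1.6045013610615033 165.65485789874896 [0.22665197 1.11029689 0.09273943 0.20218167 2.3641931  2.00130481]
(array([-0.1724,  0.0016,  0.0237]), array([-0.0029,  0.4568,  0.0038]))
```

```bash
python3 -m pendant '[[[-0.025,0,0.002],[0,0.06,0],0.045],[[-0.05,0,0.005],[0,0.12,0],0.045],[[-0.075,0,0.008],[0,0.2,0],0.045],[[-0.1,0,0.012],[0,0.28,0],0.05],[[-0.13,0,0.016],[0,0.36,0],0.06],[[-0.16,0,0.02],[0,0.43,0],0.06],[[-0.19,0,0.02],[0,0.457,0],0.06],[[-0.22,0,0.02],[0,0.457,0],0.06],[[-0.235,0,0.02],[0,0.457,0],0.06],[[-0.235,0,0.02],[0,0.457,0],0.06]]'
python3 - <<'E'
from h import *
print(get_obs()["tool_pos"],get_obs()["joint_positions"])
import pickle
c=capture("wrist"); pickle.dump(c,open("w4.pkl","wb")); d=capture("side")
m=np.hstack([cv2.resize(c["color"],(480,360)),cv2.resize(d["color"][200:320,110:270][:,:],(320,240)) if 0 else np.pad(cv2.resize(d["color"][180:350,100:280],(318,300)),((0,60),(0,2),(0,0)))])
cv2.imwrite("pics/m4.png",m[:,:,::-1])
o=np.array([*(H-62*Xm)[:2],0]); Ym=np.array([-Xm[1],Xm[0],0])
for y in(35,-35): print(proj(c,[o-15*Xm+y*Ym+Z*92]))
E
```

```text
time: 10.72
tool_pos: [503.4, 285.7, 503.5]
tcp_rot: [-3.136, -0.003, -0.089]
contact_force: [1.0, -0.5, 0.5]
grip_width: 60.2
[503.37522591 285.73613121 503.49777986] [0.38296561 0.39192778 1.18055915 0.00385422 1.56333462 2.04271086]
[[285.20645665 121.86823651]]
[[360.0950085  122.19025446]]
```

View pics/m4.png

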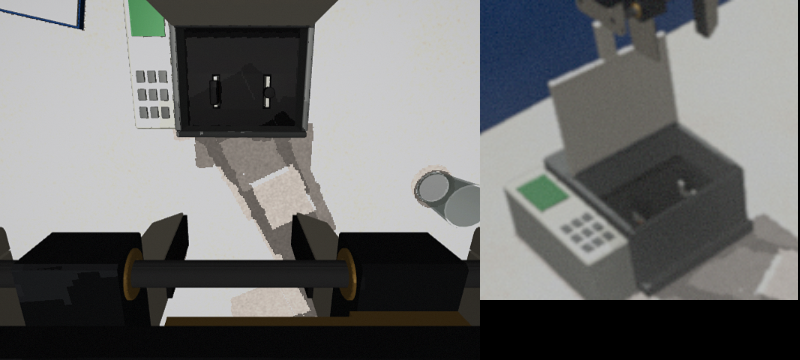

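The flap stands open. The left (+y) insert, near (287,122) in full pixels, looks like the bar and the right one, near (358,122), like the round knob. An enlarged crop should confirm it.

Run:
```python
from h import *
import pickle
c=pickle.load(open("w4.pkl","rb")); im=c["color"][85:160,260:385].astype(float)
im=np.clip(255*(im/255)**.45,0,255).astype(np.uint8)
cv2.imwrite("pics/m5.png",cv2.resize(im,(750,450),interpolation=cv2.INTER_CUBIC)[:,:,::-1])
```

```text
(no output)
```

View pics/m5.png

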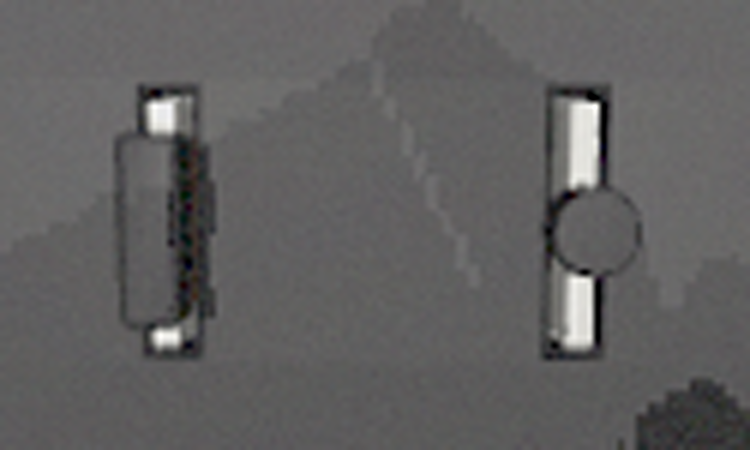

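The left insert is the flat bar (top centre at about (285,123.3)) and the right one is the round knob. Next I compute the grasp pose and check wrist camera clearance to the flap.

Run:
```python
from h import *
import pickle
c=pickle.load(open("w4.pkl","rb"))
p,r=tool(); print("cam in tool",r.inv().apply(ray(c,320,240)[0]-p))
h=onz(c,285,123.3,92); o=np.array([*(H-62*Xm)[:2],0]); d=h-o; Ym=np.array([-Xm[1],Xm[0],0]); print(h,"meter",d@Xm,d@Ym)
f=lambda u,v:(260+u/6,85+v/6)
for (u,v),(u2,v2),z in(((118,137),(122,322),92),((200,90),(201,355),48),((545,90),(542,355),48)):
    q=onz(c,*f(u,v),z)-onz(c,*f(u2,v2),z); print("yaw",np.arctan2(q[1],q[0]),np.linalg.norm(q))
print(onz(c,*f(170,223),48),onz(c,*f(575,222),48))
print(rel([h[0],h[1],330],rot(0)))
```

```text
cam in tool [79.29648776  0.97308741 15.66677118]
[574.35995244 312.41423787  92.        ] meter -16.291600098169834 35.22115314136256
yaw -0.09702487580572 27.827312903079793
yaw -0.10551006844524415 44.258764741798146
yaw -0.07846559869844753 44.22768881144079
[573.94674573 312.77302742  48.        ] [567.81616436 242.87132815  48.        ]
(array([ 0.0651, -0.0325,  0.1702]), array([-0.0037, -0.0002,  0.0032]))
```

The wrist camera sits 79 mm ahead of the tool axis and would meet the open flap. I'll half-turn the tool so the camera faces the robot side.

```bash
python3 -m pendant '[[[0.01,-0.005,0],[0,0,-0.11],0.026],[[0.03,-0.015,0],[0,0,-0.22],0.026],[[0.05,-0.025,0],[0,0,-0.33],0.026],[[0.065,-0.0325,0],[0,0,-0.44],0.026],[[0.065,-0.0325,0],[0,0,-0.55],0.026],[[0.065,-0.0325,0],[0,0,-0.66],0.026],[[0.065,-0.0325,0],[0,0,-0.77],0.026],[[0.065,-0.0325,0],[0,0,-0.88],0.026],[[0.065,-0.0325,0],[0,0,-0.99],0.026],[[0.065,-0.0325,0],[0,0,-1.1],0.026]]'
python3 -m pendant '[[[0,0,0],[0,0,-0.11],0.026],[[0,0,0],[0,0,-0.22],0.026],[[0,0,0],[0,0,-0.33],0.026],[[0,0,0],[0,0,-0.44],0.026],[[0,0,0],[0,0,-0.55],0.026],[[0,0,0],[0,0,-0.66],0.026],[[0,0,0],[0,0,-0.77],0.026],[[0,0,0],[0,0,-0.88],0.026],[[0,0,0],[0,0,-0.99],0.026],[[0,0,0],[0,0,-1.1],0.026]]'
python3 -m pendant '[[[0,0,0],[0,0,-0.11],0.026],[[0,0,0],[0,0,-0.22],0.026],[[0,0,0],[0,0,-0.33],0.026],[[0,0,0],[0,0,-0.44],0.026],[[0,0,0],[0,0,-0.55],0.026],[[0,0,0],[0,0,-0.66],0.026],[[0,0,0],[0,0,-0.77],0.026],[[0,0,0],[0,0,-0.88],0.026],[[0,0,0],[0,0,-0.94],0.026],[[0,0,0],[0,0,-0.94],0.026]]'
python3 - <<'E'
from h import *
hr=R.from_euler("z",np.pi)*rot(0)
print(get_obs()["joint_positions"],rel([574.2,312.5,340],hr))
E
```

```text
time: 11.65
tool_pos: [576.2, 311.4, 496.9]
tcp_rot: [-3.137, 0.0, 1.013]
contact_force: [-0.7, 0.1, -0.2]
grip_width: 26.1
time: 12.48
tool_pos: [576.2, 311.4, 496.9]
tcp_rot: [-3.139, -0.004, 2.113]
contact_force: [0.4, -0.8, -0.3]
grip_width: 26.2
time: 13.32
tool_pos: [576.0, 311.4, 497.1]
tcp_rot: [3.14, -0.004, 3.05]
contact_force: [-0.3, -0.2, 0.1]
grip_width: 26.1
[ 0.37800698  0.55925116  0.92848216  0.00323401  1.65664229 -1.10051101] (array([0.0013, 0.0006, 0.1571]), array([ 0.0016, -0.0039,  0.002 ]))
```

```bash
python3 -m pendant '[[[0.001,0.0005,0.03],[0,-0.004,0.002],0.026],[[0.001,0.0005,0.065],[0,-0.004,0.002],0.026],[[0.001,0.0005,0.1],[0,-0.004,0.002],0.026],[[0.001,0.0005,0.135],[0,-0.004,0.002],0.026],[[0.001,0.0005,0.17],[0,-0.004,0.002],0.026],[[0.001,0.0005,0.2],[0,-0.004,0.002],0.026],[[0.001,0.0005,0.22],[0,-0.004,0.002],0.026],[[0.001,0.0005,0.22],[0,-0.004,0.002],0.026]]'
python3 - <<'E'
from h import *
hr=R.from_euler("z",np.pi)*rot(0)
print(rel([574.2,312.5,239],hr))
c=capture("side"); cv2.imwrite("pics/s6.png",cv2.resize(c["color"][180:330,90:290],(800,600),interpolation=cv2.INTER_CUBIC)[:,:,::-1])
E
```

```text
time: 13.98
tool_pos: [572.6, 312.2, 272.5]
tcp_rot: [-3.139, -0.008, 3.044]
contact_force: [-1.1, 1.0, -0.2]
grip_width: 26.5
(array([-0.0019,  0.0005,  0.0335]), array([-0.0022, -0.0076, -0.0037]))
```

View pics/s6.png

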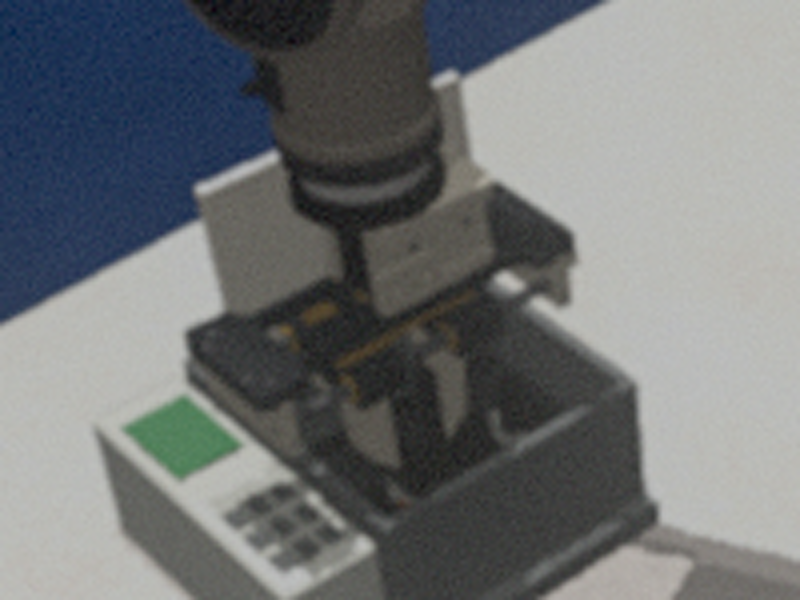

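The fingers straddle the bar handle and the flap is upright behind, clear of the arm. Now I descend and grip.

```bash
python3 -m pendant '[[[-0.001,0.0005,0.01],[0,-0.007,-0.003],0.026],[[-0.001,0.0005,0.02],[0,-0.007,-0.003],0.026],[[-0.001,0.0005,0.028],[0,-0.007,-0.003],0.026],[[-0.001,0.0005,0.0335],[0,-0.007,-0.003],0.026],[[-0.001,0.0005,0.0335],[0,-0.007,-0.003],0.026]]'
python3 -m pendant '[[[0,0,0],[0,0,0],0],[[0,0,0],[0,0,0],0],[[0,0,0],[0,0,0],0],[[0,0,0],[0,0,0],0],[[0,0,0],[0,0,0],0]]'
```

```text
time: 14.45
tool_pos: [574.1, 313.6, 244.7]
tcp_rot: [3.139, 0.008, 3.049]
contact_force: [-0.1, -0.9, 1.1]
grip_width: 25.9
time: 14.87
tool_pos: [574.4, 313.8, 246.5]
tcp_rot: [3.138, 0.01, 3.05]
contact_force: [0.5, 0.6, 1.5]
grip_width: 9.9
```

```bash
python3 -m pendant '[[[0,0,-0.006],[0,0,0],0],[[0,0,-0.014],[0,0,0],0],[[0,0,-0.024],[0,0,0],0],[[0,0,-0.036],[0,0,0],0],[[0,0,-0.05],[0,0,0],0],[[0,0,-0.07],[0,0,0],0],[[0,0,-0.095],[0,0,0],0],[[0,0,-0.12],[0,0,0],0],[[0,0,-0.14],[0,0,0],0],[[0,0,-0.14],[0,0,0],0]]'
python3 -m pendant '[[[0,0,-0.02],[0,0,0],0],[[0,0,-0.035],[0,0,0],0],[[0,0,-0.045],[0,0,0],0],[[0,0,-0.045],[0,0,0],0]]'
python3 - <<'E'
from h import *
o=get_obs(); print(o["joint_positions"],o["contact_force"],rel([547.6,-278,430],R.from_euler("xyz",[np.pi,0,np.pi-.1])))
c=capture("side");d=capture("scene")
m=np.hstack([cv2.resize(c["color"][100:330,90:290],(400,460)),cv2.resize(d["color"][100:260,330:470],(400,460))])
cv2.imwrite("pics/m7.png",m[:,:,::-1])
E
```

```text
time: 15.7
tool_pos: [573.2, 313.7, 392.5]
tcp_rot: [3.134, 0.018, 3.05]
contact_force: [0.7, -1.0, -0.3]
grip_width: 9.7
time: 16.03
tool_pos: [572.5, 313.4, 433.4]
tcp_rot: [3.137, 0.013, 3.05]
contact_force: [0.7, -0.5, -0.3]
grip_width: 10.1
[ 0.38390849  0.5662447   1.08437474 -0.00155111  1.47696747 -1.09502546] [ 0.74262553 -0.48107765 -0.2872034 ] (array([-0.0294, -0.5912,  0.0008]), array([0.0051, 0.0131, 0.0083]))
```

View pics/m7.png

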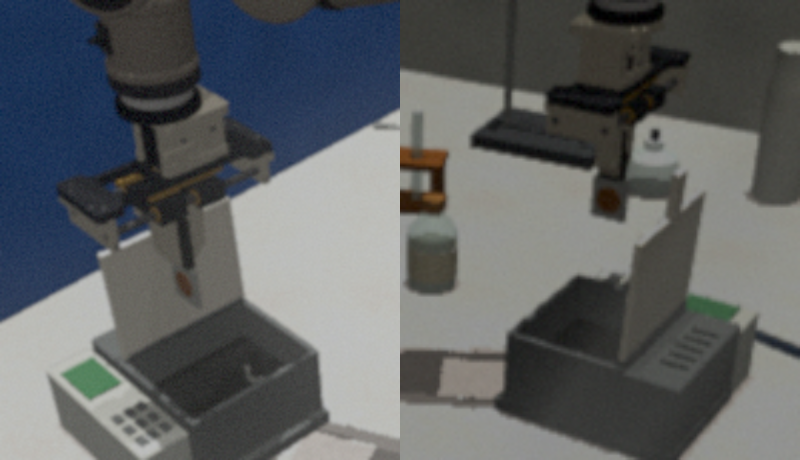

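The plate with the amber window is held upright, the blank is still in the compartment and the flap stays open. I'll carry it to the dish.

```bash
python3 -m pendant '[[[0,-0.008,0],[0,0,0],0],[[-0.001,-0.025,0],[0,0,0],0],[[-0.002,-0.05,0],[0,0,0],0],[[-0.004,-0.08,0],[0,0,0],0],[[-0.006,-0.11,0],[0,0,0],0],[[-0.007,-0.14,0],[0,0,0],0],[[-0.008,-0.17,0],[0,0,0],0],[[-0.01,-0.2,0],[0,0,0],0],[[-0.012,-0.23,0],[0,0,0],0],[[-0.013,-0.26,0],[0,0,0],0]]'
python3 -m pendant '[[[-0.001,-0.03,0],[0,0,0],0],[[-0.003,-0.06,0],[0,0,0],0],[[-0.004,-0.09,0],[0,0,0],0],[[-0.006,-0.12,0],[0,0,0],0],[[-0.007,-0.15,0],[0,0,0],0],[[-0.009,-0.18,0],[0,0,0],0],[[-0.01,-0.21,0],[0,0,0],0],[[-0.012,-0.235,0],[0,0,0],0],[[-0.013,-0.25,0],[0,0,0],0],[[-0.013,-0.255,0],[0,0,0],0]]'
python3 - <<'E'
from h import *
o=get_obs(); print(o["joint_positions"],rel([547.6,-278,375],R.from_euler("xyz",[np.pi,0,np.pi-.1])))
E
```

```text
time: 16.97
tool_pos: [561.0, 51.4, 428.9]
tcp_rot: [3.139, 0.007, 3.05]
contact_force: [0.1, 0.5, -1.7]
grip_width: 9.7
time: 17.8
tool_pos: [550.6, -204.2, 428.3]
tcp_rot: [3.138, 0.007, 3.047]
contact_force: [0.5, 0.1, -1.2]
grip_width: 9.9
[-0.48706366  0.44051656  1.30679238  0.0059547   1.38865877 -1.96432415] (array([-0.0036, -0.0739,  0.0531]), array([0.0033, 0.0074, 0.0054]))
```

```bash
python3 -m pendant '[[[-0.001,-0.015,0],[0.003,0.007,0],0],[[-0.002,-0.04,0],[0.003,0.007,0],0],[[-0.003,-0.06,0],[0.003,0.007,0],0],[[-0.0036,-0.074,0.01],[0.003,0.007,0],0],[[-0.0036,-0.074,0.025],[0.003,0.007,0],0],[[-0.0036,-0.074,0.04],[0.003,0.007,0],0],[[-0.0036,-0.074,0.05],[0.003,0.007,0],0],[[-0.0036,-0.074,0.053],[0.003,0.007,0],0],[[-0.0036,-0.074,0.053],[0.003,0.007,0],0]]'
python3 -m pendant '[[[0,0,0],[0,0,0],0],[[0,0,0],[0,0,0],0],[[0,0,0],[0,0,0],0],[[0,0,0],[0,0,0],0]]'
python3 - <<'E'
from h import *
import pickle
c=capture("side");d=capture("scene"); pickle.dump((c,d),open("c8.pkl","wb"))
m=np.hstack([cv2.resize(c["color"][90:240,300:420],(400,500)),cv2.resize(d["color"][200:350,250:370],(400,500))])
cv2.imwrite("pics/m8.png",m[:,:,::-1]); print(get_obs()["joint_positions"],rel([547.6,-278,375]))
E
```

```text
time: 18.55
tool_pos: [548.6, -275.2, 375.0]
tcp_rot: [3.14, 0.0, 3.051]
contact_force: [0.0, 0.1, -1.2]
grip_width: 9.6
time: 18.88
tool_pos: [548.6, -275.7, 377.1]
tcp_rot: [-3.141, 0.003, 3.05]
contact_force: [-0.4, 0.1, -0.8]
grip_width: 9.5
[-5.90796824e-01  5.26435507e-01  1.30780485e+00  1.14933701e-03
  1.30457995e+00 -2.07010620e+00] (array([ 0.0007, -0.0024,  0.0017]), None)
```

View pics/m8.png

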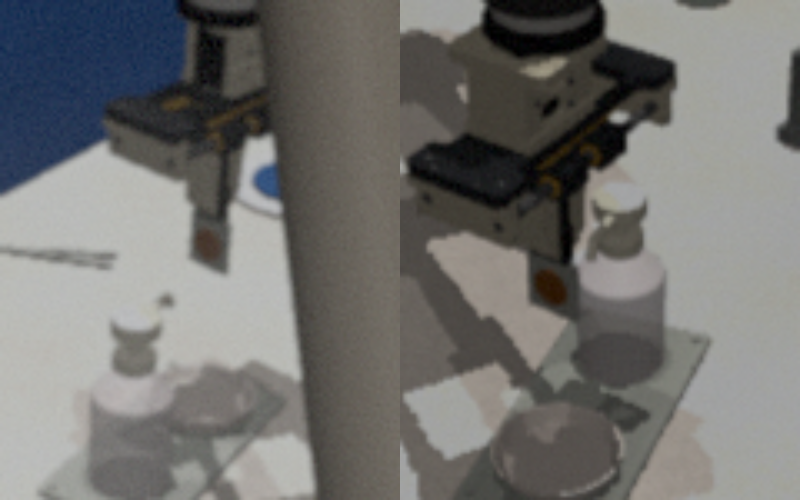

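Run:
```python
from h import *
import pickle
c,d=pickle.load(open("c8.pkl","rb"))
o1,d1=ray(d,295.9,292.7);o2,d2=ray(c,363,169.5)
x=np.linalg.lstsq(np.c_[d1,-d2],o2-o1,rcond=None)[0];print(o1+x[0]*d1,o2+x[1]*d2)
print(proj(d,[[548,-277,144],[530.3,-155.1,162]]),proj(c,[[548,-277,144],[530.3,-155.1,162]]))
```

```text
[ 549.09258035 -275.1074075   146.65616434] [ 545.29237004 -277.56573559  146.61324775]
[[295.08613776 293.94485265]
 [314.60132277 258.40217352]] [[362.01316561 170.10294344]
 [340.62359009 183.83378411]]
```

```bash
python3 -c "
from h import *
o=get_obs(); print(abs(o['dq']).max(),o['grip_width'],o['time']); close_job()"
```

```text
0.003347334915970216 9.584554505058113 18.9833
the job is handed in; nothing more can be done
```

The job is done and handed in at 19.0 s of robot time; the hand-in reports no verdict.

- **Pump cap:** I pressed it to 15 N, well past the 8 N needed for full travel, with the tool about 12 mm down. It then sprang back up; the last pictures show it at its original height.
- **Flap:** I lifted it by the tab in two grips to about 1.6 rad. It was still standing open in the pictures taken after the plate came out; the last pictures did not show it.
- **Filter plate:** I drew it straight up by its bar handle, and the blank stayed in its slot. The grip sits about 8 mm higher on the handle than planned, because the arm stopped that much short.
- **Final hold:** The gripper holds the plate at 9.6 mm opening, upright and nearly still. Triangulation from two cameras puts its lower edge at about (547, -276, 147) mm. That is about 12 cm above the dish rim and within 3 mm of its centre. The joint reading agrees on height to about 1 mm.

**Disagreements:** The first cap measurements differed by about 5 mm between cameras. The press landed about 5 mm off the cap's centre, still well inside the disc.

**Not checked:** I did not measure the beaker, reagent bottle and box again at the end. The force readings showed no unexpected contact.

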